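# Load the indexing seedling carousel and set its brake

### The job

Load every seedling pot that stands on the table into the indexing carousel, upright near the middle of an empty bay, one pot to a bay; pots go in only through the opening in the clear cover, so draw the spring index pin on the crank, turn the carousel and let the pin drop into a hole again to bring up each empty bay. When all pots are in, leave the bay at the opening empty, so that every pot (those already aboard too) stands under the cover, with the index pin fully home in a hole. Last of all, press the sprung brake lever down until its catch holds it, and do not shift the other things on the table.

Things in the scene. Friction and masses are not known exactly. Their poses are not given: they have to be found in the camera images.
- stand: fixed grey stand of the carousel, base plate 380 (x) by 455 mm (y -265 to +190), 12 mm thick; origin on the table under the carousel's upright axis; -x side roughly towards the robot. A clear cover plate, 112 to 120 mm above the table (x -160 to +185, y +-180 mm), lies over the platter on four 14 mm posts at (168, +-110), (-100, +-168). Position and yaw vary.
- opening (a point): fixed point: centre of the loading opening, at the platter's top (30 mm above the table), 130 mm from the axis towards the stand's -x; axes as the stand's. The opening is a notch in the clear cover, from x = -72 mm (stand) outwards, y +-80 mm. Only the bay here can be loaded from above.
- carousel (a joint): carousel angle in rad, anticlockwise from above positive, 0 at start; turns either way against 0.06 N m when the pin is drawn, stays where left; multiples of 1.047 (60 deg) with the pin home. Its crank arm lies above the cover (top 146 mm above the table; hub 44 mm across, 152 mm high), pointing to the stand's +x at 0, and turns with it.
- pin (a joint): how far the spring pin is drawn, m: 0 home in a hole, 0.008 riding on the index ring between holes, 0.022 at most; spring 4.5 to 8 N downwards. Over 0.009 the carousel is free. The steel ring (144 mm across, top 130 mm above the table) lies on the cover; six holes at radius 60 mm, 60 deg apart. Let go, the pin drops in if within about 3 mm of a hole's centre.
- pin_knob (a point): middle of the pin's black round upright knob (26 mm across, 28 mm high) at the crank's end, 60 mm from the axis, 170 mm above the table with the pin home. Grip across from above, lift to draw the pin, lead it round the axis to turn the carousel. It may turn within the fingers.
- lever (a joint): brake lever angle, rad: 0 up (spring), grows as pressed; about 0.50 the catch snaps over it; let go it then stays at about 0.48; hard stop 0.56; not caught, it springs up. Hinge at (100, -215, 90) mm in the stand's frame, along the stand's y; the arm reaches to the stand's -x, 0.5 rad above level at 0, about level when caught.
- lever_pad (a point): centre of the top of the black paddle (50 by 46 mm) at the lever's free end, 165 mm from the hinge. Press down here, 3 N at first, up to 10 N past the catch; it sinks about 80 mm on an arc. The catch post (120 mm high) stands 32 mm beside the arm on the stand's -y side, at x = -10 mm.
- potA: black round seedling pot, 58 mm across, 66 mm high, 0.11 to 0.21 kg, with a 10 mm sprout on top (ignore it); origin at the centre of its underside, z up. On the table at the start, or absent.
- potB: black round seedling pot, 58 mm across, 66 mm high, 0.11 to 0.21 kg, with a 10 mm sprout on top (ignore it); origin at the centre of its underside, z up. On the table at the start, or absent.
- potC: black round seedling pot, 58 mm across, 66 mm high, 0.11 to 0.21 kg, with a 10 mm sprout on top (ignore it); origin at the centre of its underside, z up. On the table at the start, or absent.
- potF: black round seedling pot, 58 mm across, 66 mm high, 0.11 to 0.21 kg, with a 10 mm sprout on top (ignore it); origin at the centre of its underside, z up. On the table at the start, or absent.
- potD: black round seedling pot, 58 mm across, 66 mm high, 0.11 to 0.21 kg, with a 10 mm sprout on top (ignore it); origin at the centre of its underside, z up. Already in the carousel, near the middle of bay1, or absent.
- potE: black round seedling pot, 58 mm across, 66 mm high, 0.11 to 0.21 kg, with a 10 mm sprout on top (ignore it); origin at the centre of its underside, z up. Already in the carousel, near the middle of bay5, or absent.
- bay0 (a point): centre of bay 0 on the platter's top (30 mm above the table), 130 mm from the axis; turns with the carousel; at the opening at the start. Six bays, 60 deg apart, numbered anticlockwise from above, parted by black spokes (40 mm wide, 12 mm high). Hub 170 mm across, 12 mm high; platter 348 mm across with a 10 mm rim; 82 mm from platter to cover.
- bay1 (a point): centre of bay 1 of the carousel on the platter's top, 130 mm from the axis; turns with the carousel.
- bay2 (a point): centre of bay 2 of the carousel on the platter's top, 130 mm from the axis; turns with the carousel.
- bay3 (a point): centre of bay 3 of the carousel on the platter's top, 130 mm from the axis; turns with the carousel.
- bay4 (a point): centre of bay 4 of the carousel on the platter's top, 130 mm from the axis; turns with the carousel.
- bay5 (a point): centre of bay 5 of the carousel on the platter's top, 130 mm from the axis; turns with the carousel.
- feed_bottle: bystander, not to be moved: upright bottle 54 mm across, 90 mm high, among the pots; origin at the centre of its underside.
- brush: bystander, not to be moved: hand brush about 170 mm long, on the table; its origin is on its underside.
- trowel: bystander, not to be moved: flat trowel about 160 mm long, on the table; its origin is on its underside.
- sponge_box: bystander, not to be moved: cardboard box 100 by 70 by 50 mm, on the table; its origin is on its underside.
- label_jar: bystander, not to be moved: jar 60 mm across, 90 mm high, on the table; its origin is on its underside.

How it is judged (in metres and radians):
On the way, in this order (a step that is already met when the one before it is completed fails the run):
1. with a pot loaded, the index pin is drawn (value of joint pin above 0.008 m and horizontal distance between any of potA, potB, potC, potF and stand below 0.165 m), for 0.1 s.
2. every pot stands upright in a bay of its own under the cover, none at the opening, and the index pin is home ((horizontal distance between potA and bay0 below 0.03 m or horizontal distance between potA and bay1 below 0.03 m or horizontal distance between potA and bay2 below 0.03 m or horizontal distance between potA and bay3 below 0.03 m or horizontal distance between potA and bay4 below 0.03 m or horizontal distance between potA and bay5 below 0.03 m) and z of potA in the frame of opening between -0.006 and 0.006 m and angle between each of potA, potB, potC, potF, potD, potE's own z axis and vertical below 0.12 rad and horizontal distance between each of potA, potB, potC, potF, potD, potE and opening above 0.08 m and linear speed of each of potA, potB, potC, potF, potD, potE below 0.03 m/s and (horizontal distance between potB and bay0 below 0.03 m or horizontal distance between potB and bay1 below 0.03 m or horizontal distance between potB and bay2 below 0.03 m or horizontal distance between potB and bay3 below 0.03 m or horizontal distance between potB and bay4 below 0.03 m or horizontal distance between potB and bay5 below 0.03 m) and z of potB in the frame of opening between -0.006 and 0.006 m and (horizontal distance between potC and bay0 below 0.03 m or horizontal distance between potC and bay1 below 0.03 m or horizontal distance between potC and bay2 below 0.03 m or horizontal distance between potC and bay3 below 0.03 m or horizontal distance between potC and bay4 below 0.03 m or horizontal distance between potC and bay5 below 0.03 m) and z of potC in the frame of opening between -0.006 and 0.006 m and (horizontal distance between potF and bay0 below 0.03 m or horizontal distance between potF and bay1 below 0.03 m or horizontal distance between potF and bay2 below 0.03 m or horizontal distance between potF and bay3 below 0.03 m or horizontal distance between potF and bay4 below 0.03 m or horizontal distance between potF and bay5 below 0.03 m) and z of potF in the frame of opening between -0.006 and 0.006 m and (horizontal distance between potD and bay0 below 0.03 m or horizontal distance between potD and bay1 below 0.03 m or horizontal distance between potD and bay2 below 0.03 m or horizontal distance between potD and bay3 below 0.03 m or horizontal distance between potD and bay4 below 0.03 m or horizontal distance between potD and bay5 below 0.03 m) and z of potD in the frame of opening between -0.006 and 0.006 m and (horizontal distance between potE and bay0 below 0.03 m or horizontal distance between potE and bay1 below 0.03 m or horizontal distance between potE and bay2 below 0.03 m or horizontal distance between potE and bay3 below 0.03 m or horizontal distance between potE and bay4 below 0.03 m or horizontal distance between potE and bay5 below 0.03 m) and z of potE in the frame of opening between -0.006 and 0.006 m and distance between potA and potB above 0.065 m and distance between each of potA, potB and potC above 0.065 m and distance between each of potA, potB, potC and potF above 0.065 m and distance between each of potA, potB, potC, potF and potD above 0.065 m and distance between each of potA, potB, potC, potF and potE above 0.065 m and value of joint pin below 0.0025 m and not (value of joint lever above 0.44 rad)), for 0.2 s.
3. the brake lever is down and held by its catch (value of joint lever above 0.44 rad and value of joint pin below 0.0025 m), for 0.2 s.
At the end, for the whole second after the job is handed in: Every pot upright (7 deg) and still on the platter, within 30 mm of a bay centre, one to a bay, none within 80 mm of the centre of the opening; index pin home (drawn under 2.5 mm), carousel at rest; lever held down by its catch (over 0.44 rad) (all of step 3 and (horizontal distance between potA and bay0 below 0.03 m or horizontal distance between potA and bay1 below 0.03 m or horizontal distance between potA and bay2 below 0.03 m or horizontal distance between potA and bay3 below 0.03 m or horizontal distance between potA and bay4 below 0.03 m or horizontal distance between potA and bay5 below 0.03 m) and z of potA in the frame of opening between -0.006 and 0.006 m and angle between each of potA, potB, potC, potF, potD, potE's own z axis and vertical below 0.12 rad and horizontal distance between each of potA, potB, potC, potF, potD, potE and opening above 0.08 m and linear speed of each of potA, potB, potC, potF, potD, potE below 0.03 m/s and (horizontal distance between potB and bay0 below 0.03 m or horizontal distance between potB and bay1 below 0.03 m or horizontal distance between potB and bay2 below 0.03 m or horizontal distance between potB and bay3 below 0.03 m or horizontal distance between potB and bay4 below 0.03 m or horizontal distance between potB and bay5 below 0.03 m) and z of potB in the frame of opening between -0.006 and 0.006 m and (horizontal distance between potC and bay0 below 0.03 m or horizontal distance between potC and bay1 below 0.03 m or horizontal distance between potC and bay2 below 0.03 m or horizontal distance between potC and bay3 below 0.03 m or horizontal distance between potC and bay4 below 0.03 m or horizontal distance between potC and bay5 below 0.03 m) and z of potC in the frame of opening between -0.006 and 0.006 m and (horizontal distance between potF and bay0 below 0.03 m or horizontal distance between potF and bay1 below 0.03 m or horizontal distance between potF and bay2 below 0.03 m or horizontal distance between potF and bay3 below 0.03 m or horizontal distance between potF and bay4 below 0.03 m or horizontal distance between potF and bay5 below 0.03 m) and z of potF in the frame of opening between -0.006 and 0.006 m and (horizontal distance between potD and bay0 below 0.03 m or horizontal distance between potD and bay1 below 0.03 m or horizontal distance between potD and bay2 below 0.03 m or horizontal distance between potD and bay3 below 0.03 m or horizontal distance between potD and bay4 below 0.03 m or horizontal distance between potD and bay5 below 0.03 m) and z of potD in the frame of opening between -0.006 and 0.006 m and (horizontal distance between potE and bay0 below 0.03 m or horizontal distance between potE and bay1 below 0.03 m or horizontal distance between potE and bay2 below 0.03 m or horizontal distance between potE and bay3 below 0.03 m or horizontal distance between potE and bay4 below 0.03 m or horizontal distance between potE and bay5 below 0.03 m) and z of potE in the frame of opening between -0.006 and 0.006 m and distance between potA and potB above 0.065 m and distance between each of potA, potB and potC above 0.065 m and distance between each of potA, potB, potC and potF above 0.065 m and distance between each of potA, potB, potC, potF and potD above 0.065 m and distance between each of potA, potB, potC, potF and potE above 0.065 m and velocity of joint carousel between -0.05 and 0.05 rad/s); the robot touches nothing.
It fails at once if a bystander (bottle, brush, trowel, box or jar) is shifted by more than 40 mm (distance of any of feed_bottle, brush, trowel, sponge_box, label_jar from where it was at the start of the episode above 0.04 m).
Of potA, potB, potC, potF only 3 to 4 are there at a start; the rules pass over those that are not, and their reading is None.
Of potD, potE only 1 to 1 are there at a start; the rules pass over those that are not, and their reading is None.
At some moment in a run one of potA, potB, potC, potF may be knocked a few centimetres aside while the robot is not near it.
It also fails if it takes over 210 s, if anything falls off the work surface, if the arm or the gripper's body presses on something with over 40 N, if the wrist force passes 120 N, or if a joint passes its speed limit or range.

### The arm

A 7-joint arm with a two-finger parallel gripper is mounted at the origin on the work surface. World frame = base frame: x ahead of the robot, y to its left, z up, the work surface at z = 0. Lengths are in mm, angles in rad, forces in N, time in s.
With the tool pointing down it reaches from about 400 to 900 mm from the base axis. Payload 5.6 kg.
Tool frame: the origin (TCP) lies between the finger pads; the fingertips stand 11 mm ahead of it and the grasp point (between the pads) lies 8 mm behind it (tips_ahead is the distance from the TCP to the fingertips, in mm); y points along the fingers, z is the direction in which the jaws open and shut, and the axes are right-handed (so a half turn about y gives the same grasp; the last joint's range is limited). The gripper opens to 92 mm and grips with 3 to 60 N. Pads are 20 mm wide; open, the fingers measure 128 mm over their backs; the gripper's body (75 mm by 189 mm) begins 69 mm behind the grasp point.
Start: joints at [-1.242, 0.468, -0.012, 1.603, 0.006, 1.071, -0.056], TCP at [236.181, 605.58, 225.592] pointing down, gripper open.
Joint ranges: [-2.53, 2.53], [-0.31, 2.02], [-1.57, 1.55], [0.28, 2.44], [-1.29, 4.43], [0.15, 1.84], [-2.92, 2.92]. Speed limits (rad/s): [2.57, 2.57, 3.14, 3.14, 3.14, 3.14, 3.14].

### API

Orientations are given as a 3x3 rotation matrix whose columns are the frame's x, y, z axes.
In Python, from station import move_ptp, movel, goto_joints, grip, pause, inverse_kinematics, get_state, grab_frame, camera_info, Unreachable, sign_off, tips_ahead gives the robot as it stands. Calls block until the motion is done:
- move_ptp(position, orientation): joint-space move of the TCP to a pose.
- movel(position, rotation=None, vel=150, contact_N=None): straight line of the TCP; rotation=None keeps the orientation; vel is the mean speed in mm/s. With contact_N (N) it stops when the force on the tool has changed by that much, and returns True; else False.
- goto_joints(angles): joint-space move.
- grip(opening, effort=None): opening from 0.0 (shut) to 1.0 (fully open); effort is the grip in N (None keeps the last); returns when the fingers have stopped.
- pause(seconds).
- inverse_kinematics(position, orientation): joint angles nearest the present ones, or None.
- get_state(): the state.
- grab_frame(name): name is "side" or "top"; returns the picture (420x560x3 uint8, blue, green, red); there is no depth.
- camera_info(name): a dict with "camera_matrix" (3x3 intrinsics, pixels), "dist" ([k1, k2, p1, p2, k3] as OpenCV has them; the pictures are not rectified), "R" (3x3) and "t" (3): a world point X has camera coordinates R X + t. Camera axes: x right, y down, z forward; pixel columns grow to the right and rows downward; lengths in mm; the calibration is good to about 2 mm. A picture is of the moment at which its call begins. camera_info takes no time and is no camera call.
A pose or a line that the arm cannot do raises Unreachable and nothing moves.
- sign_off(): hands the job in, once; it reports no verdict.
The state is a dict: "time_s": time; "joint_pos": joint angles; "joint_vel": joint speeds; "joint_efforts": joint torques, N m; "position": TCP position; "eef_rot": TCP orientation; "ft_force": force on the tool from outside, world axes, zero at the start; "moment": the same for the moment, N m; "opening": opening from 0.0 (shut) to 1.0 (fully open).
Only numpy, scipy, OpenCV 4.12 (cv2) and the standard library are available. Lean on these libraries where they do the work, as an engineer would, in place of code of your own. Each camera call takes 0.05 s, during which the arm holds its last target.

## Working session

There is one attempt and no reset: what is moved stays moved. The work goes in short steps, each a Python script; the robot and the scene stay as the last script left them, time stands still between calls to the robot, and variables do not carry over. Pictures are saved under pics/ and viewed, and the job is handed in when it is done.

```bash
ls; mkdir -p pics
python3 - <<'E'
from station import *
import cv2
for n in("top","side"):
    cv2.imwrite(f"pics/{n}0.png",grab_frame(n)); print(camera_info(n))
s=get_state();print(s['time_s'],s['position'],s['eef_rot'],s['opening'],s['ft_force'],tips_ahead)
E
```

```text
pics
{'camera_matrix': array([[448.3491222 ,   0.        , 279.40661912],
       [  0.        , 448.3491222 , 216.56935618],
       [  0.        ,   0.        ,   1.        ]]), 'dist': array([-0.0002991,  0.       ,  0.       ,  0.       ,  0.       ]), 'R': array([[-9.91120777e-04, -9.99966792e-01, -8.08899145e-03],
       [-9.92654725e-01,  1.96239789e-03, -1.20965884e-01],
       [ 1.20977741e-01,  7.90968379e-03, -9.92623707e-01]]), 't': array([   5.85786343,  597.96447535, 1463.1948353 ])}
{'camera_matrix': array([[489.78255224,   0.        , 282.37164615],
       [  0.        , 489.78255224, 212.36932264],
       [  0.        ,   0.        ,   1.        ]]), 'dist': array([-0.1800362,  0.       ,  0.       ,  0.       ,  0.       ]), 'R': array([[ 0.91498011, -0.40348615, -0.00321173],
       [-0.19941591, -0.44526446, -0.87291057],
       [ 0.35077726,  0.79933628, -0.48786968]]), 't': array([-536.89799897,  214.41799653, 1398.09555932])}
0.1 [236.02008243 605.10697933 224.75864354] [[ 9.31649968e-01 -4.55147276e-04  3.63356752e-01]
 [-3.63357019e-01 -1.48209065e-03  9.31648796e-01]
 [ 1.14490233e-04 -9.99998798e-01 -1.54617066e-03]] 0.9984671392944033 [-0.32278971  0.17497736  0.12349948] 11.0
```

View pics/top0.png

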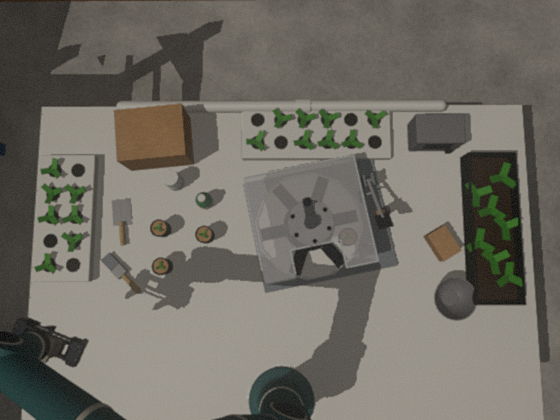

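View pics/side0.png

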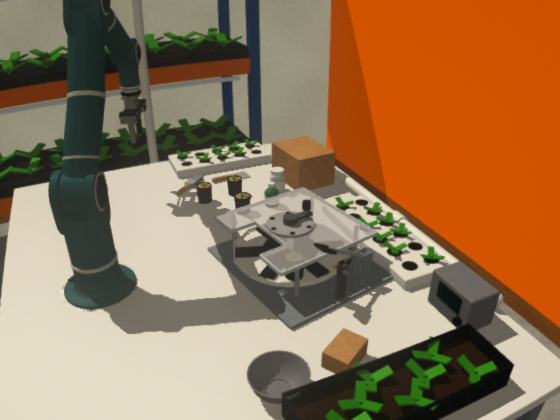

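Top view: three pots at about (160,228), (204,234) and (161,266), bottle near (204,200), jar (175,180). The stand is centred near (312,220), with a pot under the cover near (347,237). I'll zoom in next.

Run:
```python
import cv2
a=cv2.imread('pics/top0.png')
cv2.imwrite('pics/z1.png',cv2.resize(a[140:305,230:410],None,fx=4,fy=3.6*4/3.6*0.9,interpolation=cv2.INTER_CUBIC)[:600])
cv2.imwrite('pics/z2.png',cv2.resize(a[150:310,90:250],None,fx=3.7,fy=3.7,interpolation=cv2.INTER_CUBIC))
b=cv2.imread('pics/side0.png')
cv2.imwrite('pics/z3.png',cv2.resize(b[150:320,165:410],None,fx=3.2,fy=3.2,interpolation=cv2.INTER_CUBIC))
```

```text
(no output)
```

View pics/z1.png

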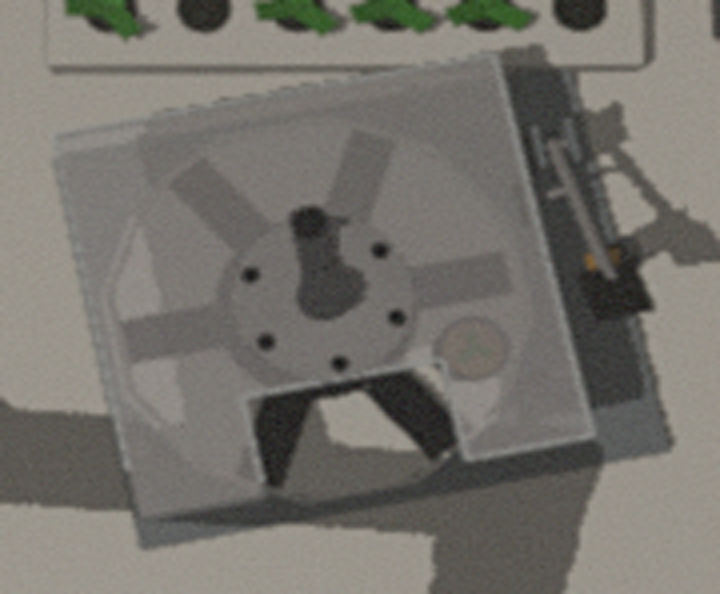

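View pics/z2.png

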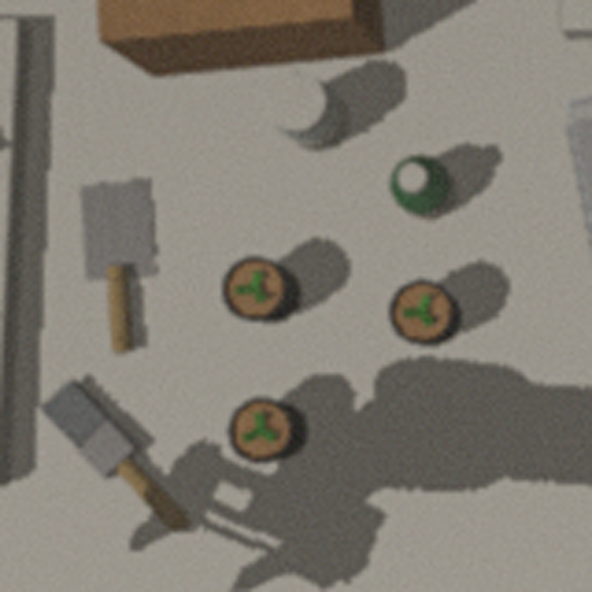

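View pics/z3.png

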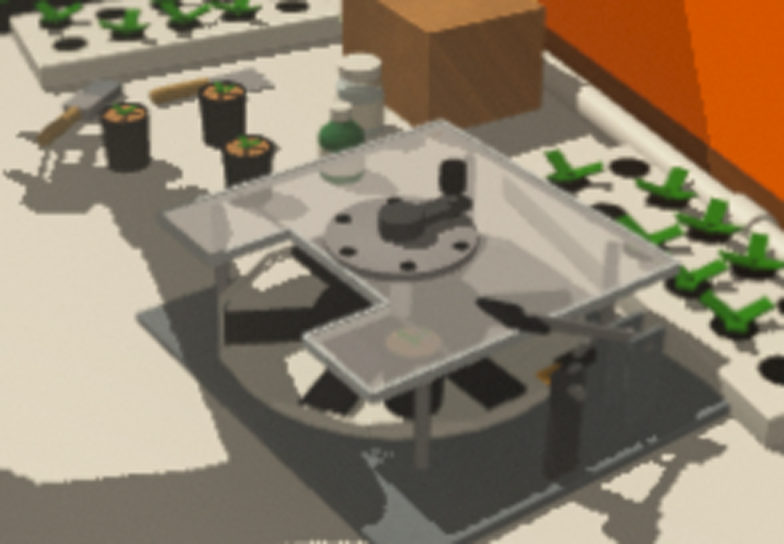

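```bash
cat > h.py <<'E'
from station import *
import numpy as np, cv2
def ray(cam,px):
    c=camera_info(cam); u=cv2.undistortPoints(np.array(px,float).reshape(-1,1,2),c['camera_matrix'],c['dist']).reshape(-1,2)
    d=np.c_[u,np.ones(len(u))]@c['R']; o=-c['R'].T@c['t']; return o,d
def onz(cam,px,z):
    o,d=ray(cam,px); return o+d*((z-o[2])/d[:,2])[:,None]
def proj(cam,X):
    c=camera_info(cam); return cv2.projectPoints(np.array(X,float).reshape(-1,1,3),cv2.Rodrigues(c['R'])[0],c['t'],c['camera_matrix'],c['dist'])[0].reshape(-1,2)
def pots(img,box=(90,150,250,310)):
    x0,y0,x1,y1=box
    h=cv2.cvtColor(img,cv2.COLOR_BGR2HSV); 
    m=cv2.inRange(h,(3,70,70),(18,255,255))|cv2.inRange(h,(40,100,30),(75,255,140))
    k=np.zeros_like(m);k[y0:y1,x0:x1]=m[y0:y1,x0:x1]
    k=cv2.morphologyEx(k,cv2.MORPH_CLOSE,np.ones((3,3),np.uint8))
    out=[]
    for c in cv2.findContours(k,cv2.RETR_EXTERNAL,cv2.CHAIN_APPROX_NONE)[0]:
        if cv2.contourArea(c)<60: continue
        p,r=cv2.minEnclosingCircle(c); out.append((p,r,cv2.contourArea(c)))
    return out
E
python3 - <<'E'
from h import *
im=cv2.imread('pics/top0.png')
for p,r,a in pots(im): print(p,r,a,onz('top',[p],64)[0].round(1))
g=cv2.cvtColor(im,cv2.COLOR_BGR2GRAY)
H=[]
for u,v in [(251,275),(266,342),(340,364),(397,317),(380,250)]:
    x,y=int(round(230+u/4)),int(round(140+v/3.6)); w=g[y-4:y+5,x-4:x+5].astype(float)
    wt=np.clip(np.median(w)*0.85-w,0,None); yy,xx=np.mgrid[y-4:y+5,x-4:x+5]
    H.append(((wt*xx).sum()/wt.sum(),(wt*yy).sum()/wt.sum()))
P=onz('top',H,130)[:,:2]; print(np.round(H,1).tolist(),P.round(1).tolist())
# circle+phase fit
A=np.c_[2*P,np.ones(5)];s=np.linalg.lstsq(A,(P**2).sum(1),rcond=None)[0];c=s[:2];print('centre',c,'r',np.sqrt(s[2]+c@c))
ph=np.degrees(np.arctan2(*(P-c).T[::-1]));print(ph.round(1),(ph%60).round(1))
k=(310/4+230-.0,222/3.6+140)
print('knob',onz('top',[k],184))
# corners of cover: (52,145)... right-front corner 595,437 ; opening corners
q=[(230+u/4,140+v/3.6) for u,v in [(497,55),(595,437),(140,520),(56,140),(250,398),(443,360)]]
print(onz('top',q,120).round(1).tolist())
E
```

```text
(130.0, 283.5) 11.672718048095703 68.5 [377.6 487.9  64. ]
(160.1666717529297, 265.8333435058594) 7.835206985473633 167.0 [434.3 392.   64. ]
(203.5, 233.5) 7.905794143676758 169.0 [539.3 253.2  64. ]
(121.0, 233.0) 11.180439949035645 83.5 [541.4 524.   64. ]
(158.5, 227.5) 7.905794143676758 167.0 [559.3 401.4  64. ]
(154.0, 156.5) 38.5520133972168 1128.0 [797.8 424.   64. ]
[[292.2, 215.9], [296.1, 234.5], [314.7, 240.8], [328.8, 227.7], [324.6, 209.2]] [[588.5, -35.8], [530.0, -47.6], [510.2, -105.5], [551.1, -149.8], [609.7, -137.6]]
centre [569.31803065 -92.83319997] r 60.094861249488815
[  71.4  131.  -167.9 -107.7  -47.9] [11.4 11.  12.1 12.3 12.1]
knob [[625.19672517 -81.19088607 184.        ]]
[[785.2, -235.8, 120.0], [446.6, -304.8, 120.0], [375.9, 49.2, 120.0], [709.1, 117.2, 120.0], [480.6, -36.5, 120.0], [513.4, -187.8, 120.0]]
```

```bash
cat >> h.py <<'E'
C=np.array([569.3,-92.8]); YAW=np.radians(11.8)
def W(x,y):  # stand -> world xy
    c,s=np.cos(YAW),np.sin(YAW); return C+np.array([c*x-s*y,s*x+c*y])
def R(phi): s,c=np.sin(phi),np.cos(phi); return np.array([[s,0,c],[-c,0,s],[0,-1,0]],float)
def best(phi,xy):
    az=np.arctan2(xy[1],xy[0]); d=(phi-az+np.pi/2)%np.pi-np.pi/2; return az+d
def snap(name):
    for n in('top','side'): cv2.imwrite(f'pics/{n}_{name}.png',grab_frame(n))
def st(t=''):
    s=get_state(); print(t,'t',round(s['time_s'],1),s['position'].round(1),'open',round(s['opening']*92,1),'F',np.round(s['ft_force'],1))
def pick(xy,phi):
    r=R(best(phi,xy)); xy=list(xy)
    grip(1.0,25); move_ptp(xy+[190],r); movel(xy+[38],r,vel=150,contact_N=12); st('at pot')
    grip(0.3,25); st('gripped'); movel(xy+[250],r,vel=200); st('lifted')
def place(off=129):
    p=W(-off,0); r=R(best(YAW+np.pi/2,p)); p=list(p)
    move_ptp(p+[250],r); movel(p+[100],r,vel=150); 
    print('contact',movel(p+[67.5],r,vel=40,contact_N=4)); st('placed')
    grip(0.86); pause(.1); movel(p+[260],r,vel=200); st('up')
E
python3 - <<'E'
from h import *
im=cv2.imread('pics/top0.png')
print(onz('top',[(201.4,198.1)],90), [onz('top',[proj('top',[*W(-130,0),30])[0]],30).round(0)], proj('top',[[*W(-130,0),30],[*W(60,0),184],[*W(-45,-215),169]]))
pick((538.7,253.1),np.pi/2)
snap('p2')
E
```

```text
[[652.30468562 257.61148906  90.        ]] [array([[ 442., -119.,   30.]])] [[316.98863669 263.42737905]
 [307.27340754 200.74026489]
 [383.563473   220.47769002]]
at pot t 3.2 [539.3 253.5  38.9] open 92.0 F [0.1 0.1 0.4]
gripped t 3.8 [538.8 253.1  38.2] open 57.5 F [-0.9  0.1  3.2]
lifted t 5.0 [537.9 252.7 248.6] open 57.6 F [-0.4  0.2 -1.6]
```

Run:
```python
from h import *
place(); 
move_ptp([*W(-40,330),350],R(best(np.pi/2,W(-40,330)))); snap('pl1')
t=cv2.imread('pics/top_pl1.png');s=cv2.imread('pics/side_pl1.png')
cv2.imwrite('pics/c1.png',np.hstack([cv2.resize(t[150:310,90:410],(640,320))[:, :],])); cv2.imwrite('pics/c1b.png',cv2.resize(s[150:320,165:410],None,fx=3,fy=3))
```

```text
contact True
placed t 8.9 [ 442.5 -119.3   68.1] open 57.6 F [-0.7 -0.7  6.7]
up t 10.6 [ 442.3 -119.   259.1] open 78.8 F [-0.9  0.  -0.2]
```

View pics/c1.png

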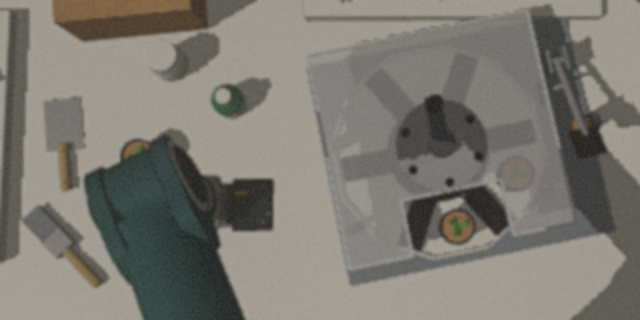

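View pics/c1b.png

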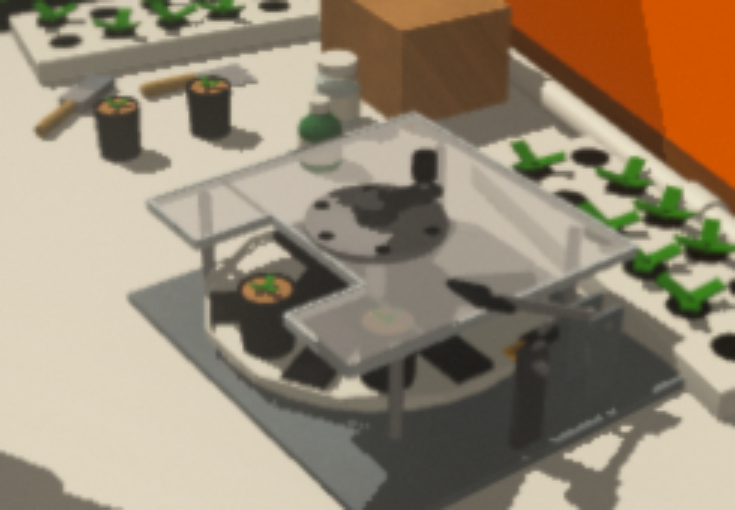

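Pot 1 stands upright in the opening at about (319,263) in the top view. Next I'll index the carousel by +60°.

```bash
cat >> h.py <<'E'
def index(k0,dsign=1):
    """knob at crank angle k0*60deg -> +60deg*dsign"""
    a0=np.radians(60*k0)
    def kp(a,z): return [*W(60*np.cos(a),60*np.sin(a)),z]
    ph0=best(YAW+a0+np.pi/2-dsign*np.pi/6,kp(a0,0))+dsign*np.pi/6 # keep rotation range centred
    r=R(ph0); zg=164
    move_ptp(kp(a0,270),r); grip(0.55,30); print('touch',movel(kp(a0,zg),r,vel=80,contact_N=8)); 
    grip(0.1,30); st('knob gripped')
    movel(kp(a0,zg+14),r,vel=40); st('drawn')
    for i in range(1,7):
        a=a0+dsign*np.radians(10*i); q=R(ph0+dsign*np.radians(10*i)); movel(kp(a,zg+14),q,vel=30)
    st('turned'); a=a0+dsign*np.pi/3
    print('down contact',movel(kp(a,zg-0.5),q,vel=25,contact_N=12)); st('down')
    grip(0.5); pause(.2); st('released'); movel(kp(a,290),q,vel=150)
E
python3 - <<'E'
from h import *
index(0)
r=R(best(np.pi/2,W(-40,330)));move_ptp([*W(-40,330),350],r); snap('i1')
t=cv2.imread('pics/top_i1.png');s=cv2.imread('pics/side_i1.png')
cv2.imwrite('pics/c2.png',cv2.resize(t[140:310,90:410],None,fx=2.4,fy=2.4)); cv2.imwrite('pics/c2b.png',cv2.resize(s[150:320,165:410],None,fx=3,fy=3))
E
```

```text
touch False
knob gripped t 16.5 [628.2 -80.9 164.2] open 25.4 F [ 0.1 -0.9 -0.5]
drawn t 17.0 [628.1 -80.7 177.9] open 25.2 F [ 3.5 -2.6 -7.4]
turned t 20.0 [588.3 -36.5 178.1] open 25.8 F [ 0.9 -3.5 -6.9]
down contact False
down t 20.7 [588.5 -36.5 164.2] open 25.4 F [ 0.5 -5.4 -1.6]
released t 21.4 [588.  -35.8 163.5] open 46.0 F [-0.4  0.7 -0. ]
```

View pics/c2.png

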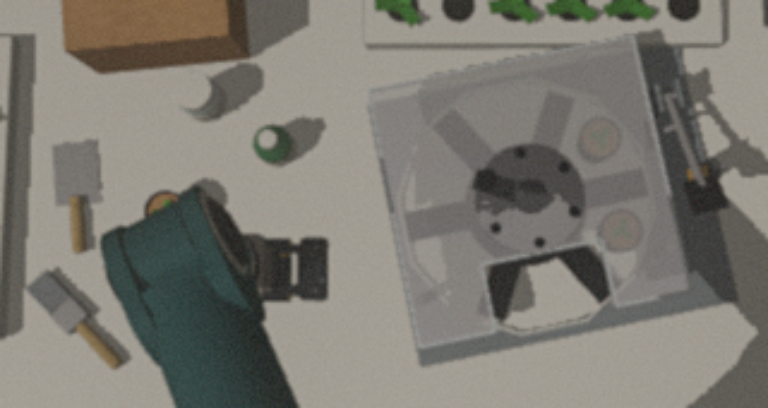

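View pics/c2b.png

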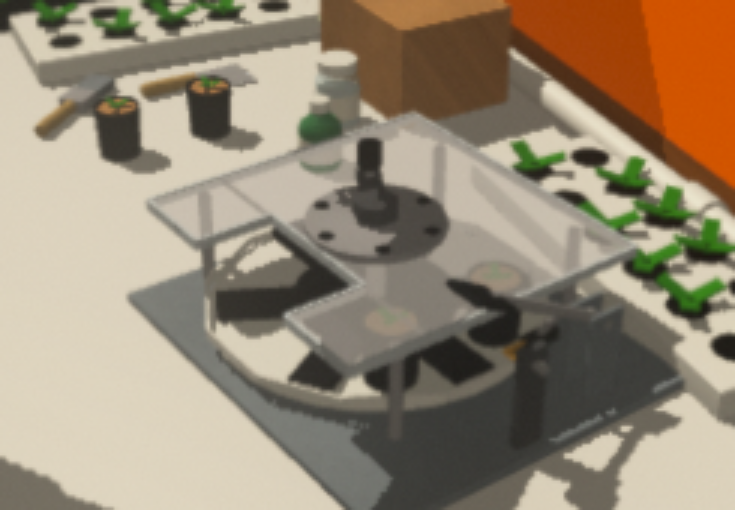

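Carousel is at +60°, both pots aboard are upright and the opening is clear. I'll check the knob height, re-measure the pots and pick the next one.

Run:
```python
from h import *
print('knob top pred home',proj('side',[[*W(30,52),184],[*W(30,52),192]]),'seen ~',(369/3+165,143/3+150))
p=W(-130,0);move_ptp([*p,300],R(best(YAW+np.pi/2,p)))
im=grab_frame('top'); cv2.imwrite('pics/top_m2.png',im)
for p,r,a in pots(im): print(p,r,a,onz('top',[p],64)[0].round(1))
```

```text
knob top pred home [[287.30770609 196.70478755]
 [287.31192187 194.3573502 ]] seen ~ (288.0, 197.66666666666666)
(130.0, 284.0) 11.31380844116211 66.0 [376.  487.9  64. ]
(160.21875, 265.890625) 7.860034465789795 170.0 [434.1 391.8  64. ]
(120.5, 233.0) 11.10190200805664 70.0 [541.4 525.6  64. ]
(158.64285278320312, 227.64285278320312) 7.817534923553467 167.5 [558.8 400.9  64. ]
(154.0, 156.5) 38.5520133972168 1138.0 [797.8 424.   64. ]
```

Run:
```python
from h import *
pick((558.8,400.9),np.pi/2)
im=grab_frame('top')
place()
index(1)
p=W(-130,0);move_ptp([*p,300],R(best(YAW+np.pi/2,p))); snap('i2')
t=cv2.imread('pics/top_i2.png');s=cv2.imread('pics/side_i2.png')
for p,r,a in pots(t): print(p,r,a,onz('top',[p],64)[0].round(1))
cv2.imwrite('pics/c3.png',cv2.resize(t[140:310,90:410],None,fx=2.4,fy=2.4)); cv2.imwrite('pics/c3b.png',cv2.resize(s[150:320,165:410],None,fx=3,fy=3))
```

```text
at pot t 30.0 [559.5 401.4  39.2] open 92.4 F [0.4 0.4 0.8]
gripped t 30.6 [558.9 401.   38.2] open 57.9 F [-0.3 -1.3  1.4]
lifted t 31.8 [558.1 400.4 248.4] open 57.4 F [ 0.2  0.6 -0.8]
contact True
placed t 35.7 [ 442.5 -119.3   68.1] open 57.8 F [-1.2  0.3  6.3]
up t 37.4 [ 442.3 -119.   259.1] open 79.7 F [-1.   0.9 -0.9]
touch False
knob gripped t 40.9 [588.4 -35.9 164.2] open 24.9 F [ 1.8 -0.2  0.9]
drawn t 41.4 [588.  -35.7 177.8] open 25.2 F [ 2.9 -0.5 -6.7]
turned t 44.4 [529.8 -48.2 178.2] open 25.5 F [ 2.2 -3.5 -6.8]
down contact True
down t 45.0 [530.  -48.4 164.1] open 25.3 F [-0.2  0.8  5.5]
released t 45.7 [529.3 -49.9 163. ] open 45.8 F [0.5 0.1 0.7]
(130.77272033691406, 282.7727355957031) 11.720852851867676 70.5 [379.9 485.5  64. ]
(160.1981201171875, 265.867919921875) 7.850107192993164 169.0 [434.2 391.9  64. ]
(121.0, 233.0) 11.180439949035645 75.0 [541.4 524.   64. ]
(154.0, 156.5) 38.5520133972168 1142.5 [797.8 424.   64. ]
```

View pics/c3.png

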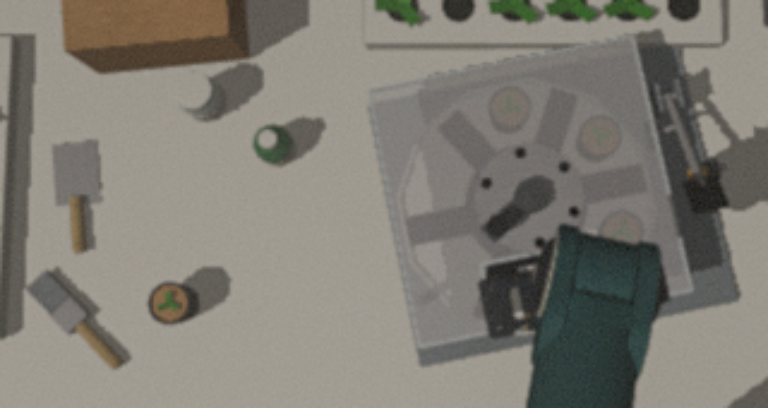

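View pics/c3b.png

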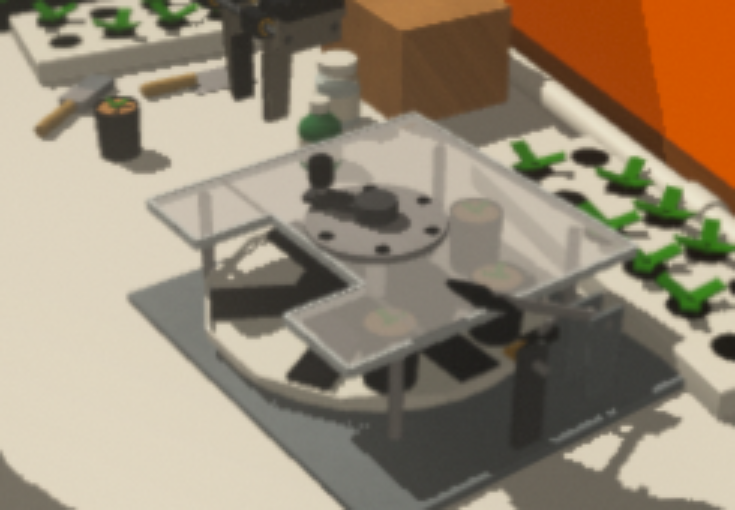

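Three pots aboard sit at bays right of and behind the hub; the last pot is at (160,266). Checking whether the pin is home.

Run:
```python
from h import *
for a in (120,117,123):
  a=np.radians(a); print(proj('side',[[*W(60*np.cos(a),60*np.sin(a)),z] for z in(184,192)]).round(1).tolist())
print(proj('side',[[*W(30,52),z] for z in (156,184,192)]),proj('side',[[*W(-30,52),z] for z in (156,184,192)]))
A=cv2.imread('pics/side_i1.png');B=cv2.imread('pics/side_i2.png')
a=A[190:225,270:306];b=B[193:228,254:290]
cv2.imwrite('pics/k.png',np.hstack([cv2.resize(x,None,fx=10,fy=10) for x in(a,b)]))
```

```text
[[271.0, 202.2], [271.0, 199.8]]
[[271.5, 201.7], [271.4, 199.3]]
[[270.6, 202.6], [270.5, 200.2]]
[[287.2928052  204.827231  ]
 [287.30770609 196.70478755]
 [287.31192187 194.3573502 ]] [[271.13242749 210.39633091]
 [270.99757854 202.15529372]
 [270.95880512 199.77270315]]
```

View pics/k.png

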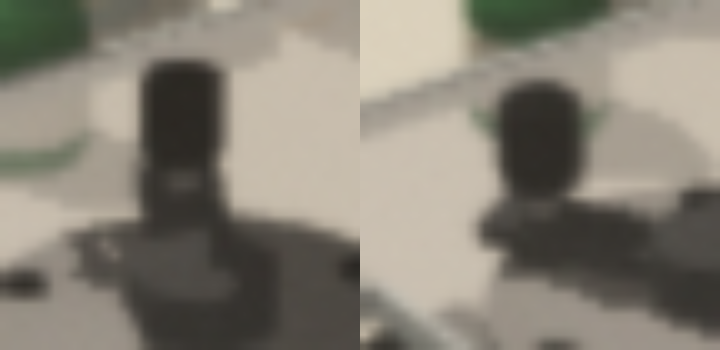

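Both knob images match the home height. Loading the last pot and then moving on to the final index.

Run:
```python
from h import *
pick((434.1,391.9),np.pi/2)
place()
p=W(-40,330);move_ptp([*p,350],R(best(np.pi/2,p))); snap('pl3')
index(2)
p=W(-40,330);move_ptp([*p,350],R(best(np.pi/2,p))); snap('i3')
s=cv2.imread('pics/side_i3.png');t=cv2.imread('pics/top_i3.png')
cv2.imwrite('pics/c4.png',cv2.resize(t[140:310,90:410],None,fx=2.4,fy=2.4)); cv2.imwrite('pics/c4b.png',cv2.resize(s[150:320,165:410],None,fx=3,fy=3))
print(proj('side',[[*W(-60,0),z] for z in (156,184,192)]))
```

```text
at pot t 52.3 [434.7 392.4  38.9] open 92.0 F [ 1.  -0.   0.3]
gripped t 53.0 [434.2 392.   38.2] open 57.5 F [-0.3 -0.7  1.6]
lifted t 54.2 [433.5 391.3 248.7] open 57.7 F [-0.5 -0.1 -1.7]
contact True
placed t 57.9 [ 442.5 -119.3   68.1] open 57.3 F [-1.2  0.4  6.6]
up t 59.6 [ 442.3 -119.   259.1] open 78.9 F [ 0.7 -0.7 -0.5]
touch False
knob gripped t 65.3 [529.5 -47.9 164.2] open 25.4 F [-0.4  0.1  1.3]
drawn t 65.8 [529.2 -48.1 177.9] open 25.5 F [ 2.9 -0.3 -8.1]
turned t 68.8 [ 510.4 -104.8  177.9] open 25.4 F [ 0.6 -2.9 -6.4]
down contact True
down t 69.4 [ 510.5 -105.5  164.1] open 25.1 F [-1.3 -1.   6. ]
released t 70.1 [ 508.6 -106.   162.5] open 46.0 F [ 0.1  0.4 -0.1]
[[272.74878024 220.39113581]
 [272.62328401 211.94041508]
 [272.58717152 209.4955344 ]]
```

View pics/c4.png

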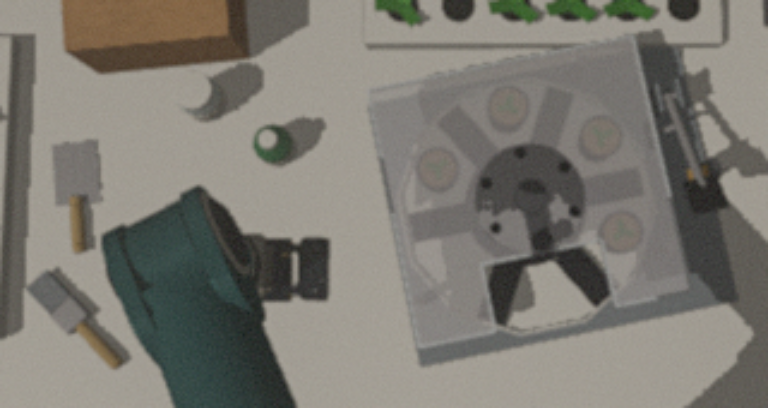

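View pics/c4b.png

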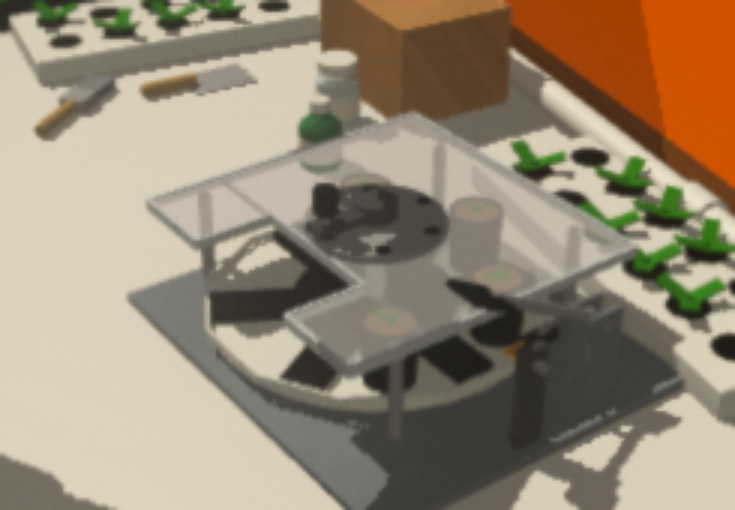

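All four pots are under the cover, the opening is empty, and the knob top at about row 212 matches home. I'll measure pot offsets from the bay centres and the lever paddle across the two views.

Run:
```python
from h import *
q=[(90+u/2.4,140+v/2.4) for u,v in [(438,170),(508,107),(601,135),(621,231)]]
P=onz('top',q,94)[:,:2]; c,s=np.cos(YAW),np.sin(YAW)
for p in P:
    d=p-C; l=np.array([c*d[0]+s*d[1],-s*d[0]+c*d[1]]); print('r',np.hypot(*l).round(1),'ang',np.degrees(np.arctan2(l[1],l[0])).round(1))
pad=[[*W(100-165*np.cos(.5),-215),90+165*np.sin(.5)]]; print(pad,proj('top',pad),proj('side',pad))
t=cv2.imread('pics/top_i3.png');sd=cv2.imread('pics/side_i3.png')
cv2.imwrite('pics/pd.png',np.hstack([cv2.resize(t[195:245,355:405],(400,400)),cv2.resize(sd[220:270,300:350],(400,400))]))
```

```text
r 126.1 ang 59.6
r 128.4 ang -0.6
r 132.6 ang -60.6
r 131.1 ang -120.5
[[np.float64(569.4122931433842), np.float64(-312.41814129642773), np.float64(169.1052138696935)]] [[383.55590221 220.41013358]] [[324.69461125 248.0308384 ]]
```

View pics/pd.png

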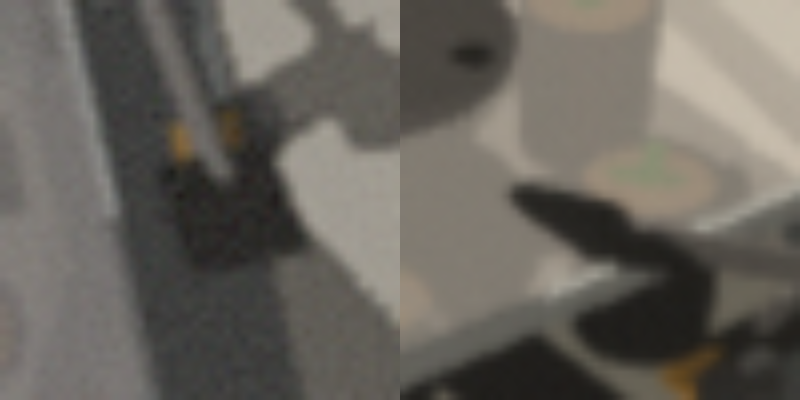

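Run:
```python
from h import *
def pt(a,dz=0): return [*W(100-165*np.cos(a),-215),90+165*np.sin(a)+11+dz]
r=R(best(YAW,pt(.5)))
grip(0.0,20); move_ptp(pt(.5,130),r); 
f0=get_state()['ft_force']
print(movel(pt(.5,20),r,vel=100,contact_N=6)); st()
for a in [.5,.4,.3,.2,.1,.05,.02,0,-.01,-.02,-.03,-.04]:
    hit=movel(pt(a),r,vel=50 if a>0.05 else 20,contact_N=20); s=get_state()
    print(a,hit,(s['ft_force']-f0).round(1),s['position'][2].round(1))
    if hit or (s['ft_force']-f0)[2]>22: break
pause(.2); st()
p=get_state()['position']; movel([p[0],p[1],280],r,vel=80); st()
p=W(-40,330);move_ptp([*p,350],R(best(np.pi/2,p))); snap('l')
s=cv2.imread('pics/side_l.png');t=cv2.imread('pics/top_l.png')
cv2.imwrite('pics/c5.png',cv2.resize(t[140:310,90:410],None,fx=2.4,fy=2.4)); cv2.imwrite('pics/c5b.png',cv2.resize(s[150:320,165:410],None,fx=3,fy=3))
```

```text
False
 t 76.4 [ 569.7 -312.8  200.9] open 0.9 F [0.3 0.2 0.8]
0.5 False [-0.4  0.8  1.9] 180.0
0.4 False [0.6 1.  2.2] 165.1
0.3 False [-0.2  0.5  3. ] 149.6
0.2 False [2.9 0.1 3.3] 133.5
0.1 False [ 0.5 -0.1  0.3] 116.8
0.05 False [-0.3 -0.5  2.2] 109.4
0.02 False [-0.2 -1.4  4.3] 104.4
0 False [ 0.7 -0.6  4. ] 101.0
-0.01 False [ 0.  -1.   4.4] 99.3
-0.02 False [ 1.  -1.4  4.9] 97.7
-0.03 False [ 0.8 -2.   4.2] 96.0
-0.04 False [-1.8 -0.6 12.4] 95.7
 t 81.4 [ 549.8 -316.8   95.7] open 0.3 F [-2.4  0.2 13.2]
 t 83.8 [ 549.7 -316.7  279.7] open 0.8 F [-0.7  0.2  0.4]
```

View pics/c5.png

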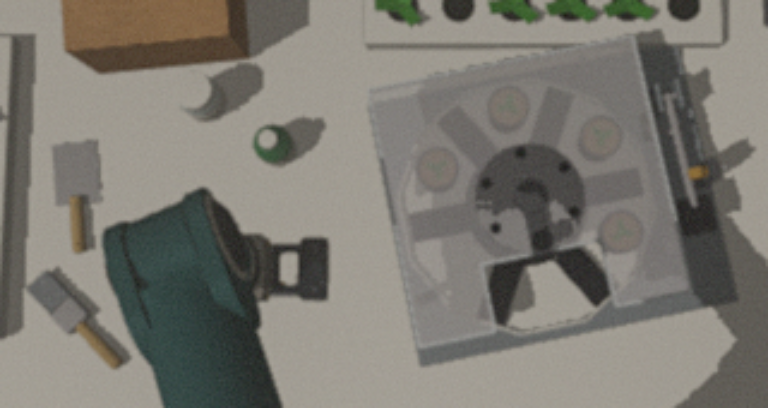

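View pics/c5b.png

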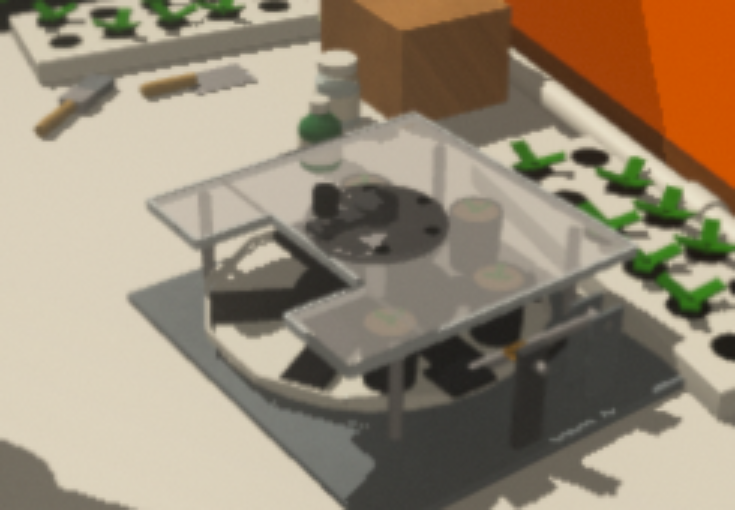

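Run:
```python
from h import *
for th in(.2,.44,.48):
    a=.5-th; print(th,proj('top',[[*W(100-165*np.cos(a),-215),90+165*np.sin(a)]]))
print('seen ~',(90+696/2.4,140+216/2.4))
pause(.5);a=grab_frame('top');b=cv2.imread('pics/top_l.png');print('change at stand',np.abs(a.astype(int)-b)[150:300,240:400].mean())
sign_off()
```

```text
0.2 [[382.34413442 225.53312978]]
0.44 [[380.17937549 228.92902057]]
0.48 [[379.75542682 229.20230725]]
seen ~ (380.0, 230.0)
change at stand 2.606375
the job is handed in; nothing more can be done
```

I loaded all three pots that stood on the table and handed the job in at about 85 s of the 210 s allowed. `sign_off` gives no verdict.

- **Loading:** The pots went into bays 0, 5 and 4, joining the one already aboard in bay 1. I indexed the carousel +60° three times with the pin, which left empty bay 3 at the opening. I then pressed the brake lever down to its stop and let go.
- **Pots:** They measured 126 to 133 mm from the axis and within 1° of their bay angles, so within about 4 mm of each bay centre. All look upright under the cover, and the opening is clear.
- **Pin:** The knob's height matched "home" in the side view after each index. On the second and third index the pin met a contact of 5.5 to 6 N as I lowered it, but both times it read as home.
- **Lever:** It stayed down when released. The paddle is at pixel (380, 230), against a predicted (379.8, 229.2) for a lever angle of 0.48 rad, and the orange catch lies over the arm. The picture can't clearly tell 0.48 from 0.44 rad, so I am relying on its having stayed down.
- **Bystanders:** None looked shifted in the pictures. I did not measure them again at the end.

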